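# Ready the wind-up radio and hold its aerial up

## Task

Get the wind-up radio on the galley worktop ready for the weather report: first wind the key on its top clockwise, a bit at a time, until it comes up against its stop, then press the small round button beside the aerial so that the aerial's cap pops up. Take the cap and pull the aerial straight up, past the first stop where only the thin rod is out, to the second stop where the thick tube is fully out as well; the rod slides back when it is let go, so finish still gripping the cap and holding the aerial at full length. Leave the things lying round the radio where they are.

Things in the scene. Friction and masses are not known exactly. Their poses are not given: they have to be found in the camera images.
- radio: wind-up radio, off-white case with black ends, 80 mm deep (x), 200 mm wide (y), screwed down, immovable; knobs and loudspeaker at its front (-x), handle folded back. Origin: centre of its underside on the worktop; x to its back, z up. Flat deck on top at z = 109 mm (rims of the ends 112). On the deck at x = 0: key at y = +52 mm, release button at y = -36, aerial at y = -78
- wind_key (a joint): turn of the winding key about its upright axis, rad: grows clockwise seen from above, firm stop at 3.6 (fully wound); starts between 0.1 and 0.8. Turning takes 0.10 to 0.15 N m; a brake inside holds the key wherever it is let go
- key_grip (a point): middle of the key's wing, on its axis, 22 mm above the deck. The wing is an upright flat metal plate 44 mm long, 9 mm thick, 24 mm high (10 to 34 mm above the deck) on a thin stem; the point's x axis runs along the 44 mm, y through the thickness, z up; it turns with the key
- aerial_button (a joint): travel of the aerial release button, m: 0 up, 0.0045 fully down; sprung, 2.4 N to start and 5.1 N fully down. From 0.003 on, the aerial is released
- button_top (a point): centre of the top of the release button, a round push button 17 mm across standing 8 mm above the deck, pressed straight down
- aerial_mouth (a point): fixed point on the deck where the upright aerial leaves the radio
- aerial_cap: metal cap of the aerial, upright cylinder 14 mm across and 14 mm high; origin: centre of its underside, z up. Stowed, it is sunk in the deck, about 4 mm showing, and latched; once the button has been pressed a light spring lifts it about 22 mm, its underside then about 12 mm above the deck, and its sides can be gripped
- aerial_upper (a joint): how far the thin upper rod (5 mm thick, carries the cap) is drawn out of the lower tube, m: 0 stowed, about 0.022 popped up, 0.080 its stop. The same light spring draws it back to about 0.022 (up to 2 N) when it is let go
- aerial_lower (a joint): how far the lower tube (8 mm thick) is drawn out of the radio, m: 0 in, 0.080 its stop. It is stiff: it moves only once the upper rod has met its stop and the pull exceeds some 6 N, then stays where it is
- mug: white mug, 91 mm high; bystander, loose
- notebook: spiral notebook, 148 x 109 x 13 mm; bystander, loose
- keys: bunch of keys, 110 x 121 x 8 mm; bystander, loose
- spoon: table spoon, 191 x 38 x 13 mm; bystander, loose
- tape: roll of black tape, 62 mm across, 19 mm high, lying near the front of the radio; bystander, loose
- matchbox: matchbox, 36 x 60 x 13 mm, lying near the front of the radio; bystander, loose
- fish_tin: flat fish tin, 63 x 105 x 26 mm, left of the radio; bystander, loose

How it is judged:
By the outcome, as a careful person would: the job done as asked, in the order asked, and still so for the second after the job is handed in, while the arm keeps its last pose, push and grip.
It also fails if it takes over 70 s, if anything falls off the work surface, if the arm or the gripper's body presses on something with over 40 N, if the wrist force passes 120 N, or if a joint passes its speed limit or range.

## Robot

A 6-joint arm with a two-finger parallel gripper is mounted at the origin on a cart in front of the work surface, level with it; the furniture and walls round the work are solid. World frame = base frame: x ahead of the robot, y to its left, z up, the work surface at z = 0. Lengths are in m, angles in rad, forces in N, time in s.
With the tool pointing down it reaches from about 0.225 to 0.875 m from the base axis. Payload 3.4 kg.
Tool frame: the origin (TCP) lies at the very end of the fingers, on their centre line; the grasp point (between the pads) lies 19 mm behind it (grasp_offset is the distance from the TCP to the grasp point, in m); y points along the fingers, z is the direction in which the jaws open and shut, and the axes are right-handed (so a half turn about y gives the same grasp; the last joint's range is limited). The gripper opens to 85 mm and grips with 20 to 120 N. Pads are 22 mm wide; open, the fingers measure 114 mm over their backs; the gripper's body (76 mm by 85 mm) begins 54 mm behind the grasp point. The pads swing forward as they close: fully open they stand 13 mm farther back than shut.
Start: joints at [-1.347, 0.276, 1.505, -0, 1.361, -0.121], TCP at [0.194, -0.541, 0.231] pointing down, gripper open.
Joint ranges: [-2.89, 2.89], [-0.75, 2.08], [0.22, 2.7], [-1.18, 4.32], [0.11, 2.71], [-2.7, 2.7]. Speed limits (rad/s): [2.57, 2.57, 3.14, 3.14, 3.14, 3.14].

## Interface

Orientations are given as a unit quaternion [w, x, y, z].
In Python, from rig import get_state, get_image, sign_off, grasp_offset gives the robot as it stands.
- The arm moves only by the shell command python3 -m jog 'ROWS' [FORCE]. ROWS is JSON, one flat list of numbers, 7 for each row, row after row: the closure in counts, from 0 (fully open) to 255 (shut), then the shift along the tool's x, y, z in cm, then the turn, a rotation vector about the tool's x, y, z in units of 8 degrees (1.0 is 8 degrees). In form: [jaw, tx, ty, tz, rx, ry, rz, jaw, tx, ty, tz, rx, ry, rz, ...]. A call has 1 to 12 rows; each row is the pose to reach, as a shift and turn from the pose commanded when the call began, along the tool's axes at that moment; what a row does not reach only later rows make up. A row lasts 1/8 s, in which the tool goes at most 62.5 mm and 10.7 degrees, less where a joint would pass 70% of its speed; a pose out of reach is approached as far as the arm can. A call with a gripper value outside its range is refused whole. The fingers move at their own pace and stop on an object; FORCE is the grip in N (left out, the last holds). Time passes only in rows, so rows that repeat a pose let the fingers close. It gives the time, the measured TCP pose, the force and the opening at its end, in the units of the state.
- get_state(): the state, without advancing time (a new reading comes with each control period).
- get_image(name): name is "side" or "top" or "wrist"; returns a dict with "color" (480x640x3 uint8, blue, green, red), "mtx" (3x3 intrinsics, pixels), "R" (3x3) and "t" (3): a world point X has camera coordinates R X + t; the wrist camera has in their place "tool_from_camera" (4x4, takes a point from camera to tool coordinates, whose origin is the TCP and whose axes are the tool frame's). Camera axes: x right, y down, z forward; pixel columns grow to the right and rows downward; lengths in m; the calibration is good to about 2 mm. A picture is of the moment at which its call begins: read the wrist's pose just before it. There is no depth.
- sign_off(): hands the job in, once; it reports no verdict.
The state is a dict: "clock": time; "qpos": joint angles; "qd": joint speeds; "effort": joint torques, N m; "position": TCP position; "ee_rot": TCP orientation; "contact_force": force on the tool from outside, world axes, zero at the start; "moment": the same for the moment, N m; "width": finger opening in m.
Only numpy, scipy, OpenCV 4.12 (cv2) and the standard library are available. Lean on these libraries where they do the work, as an engineer would, in place of code of your own. Each camera call takes 0.05 s, during which the arm holds its last target.

## Working session

There is one attempt and no reset: what is moved stays moved. The work goes in short steps, Python scripts to look and compute and a shell command to move; the robot and the scene stay as the last step left them, time stands still between calls to the robot, and variables do not carry over. Pictures are saved under pics/ and viewed, and the job is handed in when it is done.

```bash
ls; mkdir -p pics; python3 - <<'E'
from rig import *
import cv2
s=get_state()
for k,v in s.items(): print(k,v)
print(grasp_offset if not callable(grasp_offset) else grasp_offset())
for n in ["side","top","wrist"]:
    im=get_image(n); cv2.imwrite(f"pics/{n}0.png",im["color"])
    print(n,{k:v for k,v in im.items() if k!="color"})
E
```

```text
pics
clock 0.0
qpos [-1.34702349e+00  2.76614434e-01  1.50614709e+00  5.54426466e-06
  1.36066978e+00 -1.21012345e-01]
qd [-1.48188989e-03  4.50916298e-04  1.69667014e-03 -6.45031422e-04
  1.70043754e-05 -9.03224031e-06]
effort [ 1.14975624e-03 -4.16772652e+01 -2.45803034e+01 -2.80065865e-05
  1.10592420e-02  2.80722850e-05]
position [ 0.19422009 -0.54065014  0.23042305]
ee_rot [ 0.12126514 -0.12132809  0.69727453 -0.69597592]
contact_force [ 0.1133616  -0.19353969  0.73269933]
moment [ 0.01636939 -0.03979203 -0.06164436]
width 0.08549315105284044
0.0187
side {'mtx': array([[453.6215623 ,   0.        , 319.03626125],
       [  0.        , 453.6215623 , 232.77275818],
       [  0.        ,   0.        ,   1.        ]]), 'R': array([[ 0.19783879, -0.97999095,  0.02185306],
       [-0.39571407, -0.10024272, -0.9128865 ],
       [ 0.89681112,  0.1719568 , -0.40762811]]), 't': array([-0.12006832,  0.28556962,  0.6781487 ])}
top {'mtx': array([[611.94815968,   0.        , 321.28873967],
       [  0.        , 611.94815968, 226.25550852],
       [  0.        ,   0.        ,   1.        ]]), 'R': array([[-0.00337036, -0.99998065,  0.00522828],
       [-0.99640479,  0.00291562, -0.08466987],
       [ 0.08465299, -0.00549485, -0.99639534]]), 't': array([-0.0111215 ,  0.47465194,  1.29253049])}
wrist {'mtx': array([[428.16765868,   0.        , 321.88791752],
       [  0.        , 428.16765868, 243.87559112],
       [  0.        ,   0.        ,   1.        ]]), 'tool_from_camera': array([[ 5.23213596e-04,  9.45545459e-01,  3.25489648e-01,
        -8.48774576e-02],
       [ 1.91989197e-04, -3.25489781e-01,  9.45545539e-01,
        -1.42947146e-01],
       [ 9.99999845e-01, -4.32231786e-04, -3.51835192e-04,
        -3.59877586e-04],
       [ 0.00000000e+00,  0.00000000e+00,  0.00000000e+00,
         1.00000000e+00]])}
```

View pics/side0.png

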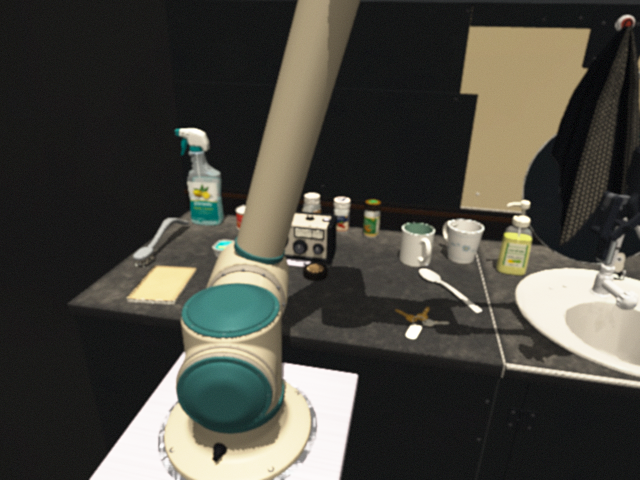

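View pics/top0.png

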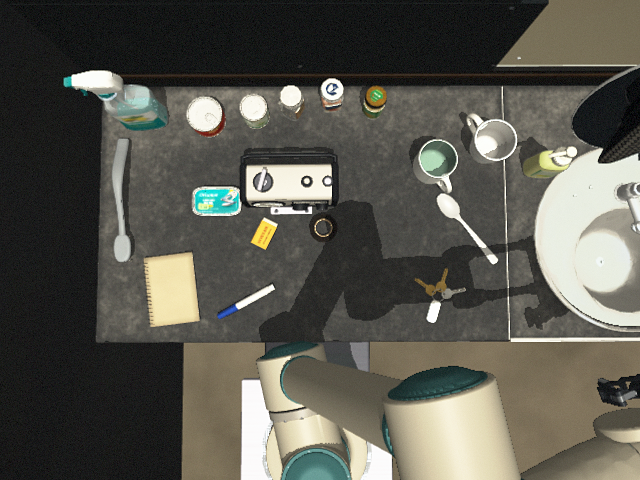

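```bash
python3 - <<'E'
import cv2
a=cv2.imread("pics/top0.png"); cv2.imwrite("pics/top0z.png",cv2.resize(a[130:330,220:420],None,fx=3,fy=3,interpolation=cv2.INTER_CUBIC))
E
```

```text
(no output)
```

View pics/top0z.png

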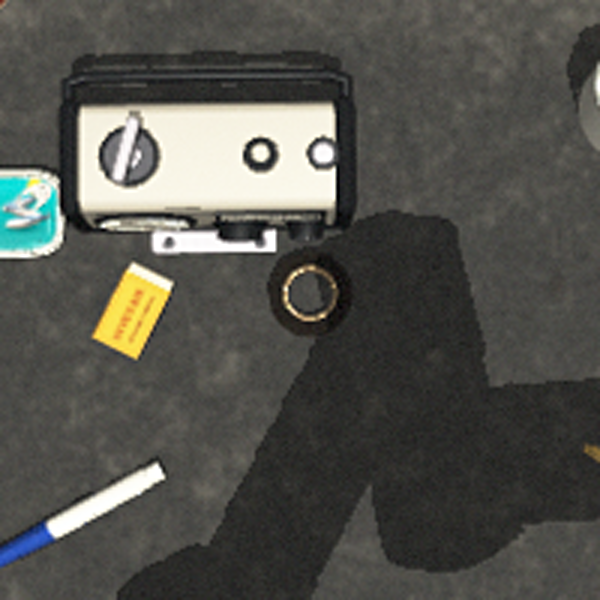

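```bash
cat > h.py <<'E'
from rig import *
import numpy as np, cv2
from scipy.spatial.transform import Rotation as Ro
def rot(q): return Ro.from_quat([q[1],q[2],q[3],q[0]])
def ray(im,uv,z,pose=None):
    """pixel -> world point on plane z"""
    d=np.linalg.inv(im["mtx"])@[uv[0],uv[1],1.0]
    if "R" in im:
        o=-im["R"].T@im["t"]; d=im["R"].T@d
    else:
        p,Rm=pose; T=im["tool_from_camera"]
        o=p+Rm@T[:3,3]; d=Rm@T[:3,:3]@d
    return o+d*(z-o[2])/d[2]
def pose():
    s=get_state(); return np.array(s["position"]),rot(s["ee_rot"]).as_matrix()
def proj(im,X,pose=None):
    if "R" in im: c=im["R"]@X+im["t"]
    else:
        p,Rm=pose;T=im["tool_from_camera"]
        c=T[:3,:3].T@(Rm.T@(X-p)-T[:3,3])
    u=im["mtx"]@c; return u[:2]/u[2]
def down(psi):
    """tool pointing straight down with jaw axis z at world yaw psi"""
    z=np.array([np.cos(psi),np.sin(psi),0]); y=np.array([0,0,-1.]); x=np.cross(y,z)
    return np.column_stack([x,y,z])
def togo(ptcp,Rt,ref=None):
    p,Rm=pose() if ref is None else ref
    t=Rm.T@(np.array(ptcp)-p)*100
    r=Ro.from_matrix(Rm.T@Rt).as_rotvec()/np.deg2rad(8)
    print("shift cm",t.round(2),"turn u",r.round(2))
    return t,r
def shot(n,f):
    p=pose(); im=get_image(n); cv2.imwrite("pics/"+f,im["color"]); return im,p
E
python3 - <<'E'
from h import *
im=get_image("top")
f=lambda u,v:(220+u/3-.33,130+v/3-.33)
k1=ray(im,f(120,178),.143);k2=ray(im,f(135,115),.143)
b=ray(im,f(261,152),.117);a=ray(im,f(322,152),.113)
kd=ray(im,f(128,155),.113)
print("k",k1,k2,kd,"b",b,"a",a)
for P in [(k1+k2)/2,kd]:
    d=(P-a)[:2];print(np.linalg.norm(d),np.degrees(np.arctan2(d[1],d[0]))-90)
print(np.linalg.norm(b-a))
print("wing",np.degrees(np.arctan2(*(k2-k1)[1::-1])))
p,R=pose();print(p,R.round(3))
E
```

```text
k [0.53753459 0.10813991 0.143     ] [0.57900177 0.09856608 0.143     ] [0.55742874 0.10575188 0.113     ] b [0.55858421 0.01682745 0.117     ] a [ 0.55912544 -0.02387754  0.113     ]
0.1272334202621135 0.38604402100548896
0.12964052345375354 0.7498945977518048
0.04090462711994495
wing -13.000495943649693
[ 0.19429808 -0.54085315  0.23076113] [[-0.941 -0.     0.338]
 [-0.338  0.001 -0.941]
 [-0.    -1.    -0.001]]
```

```bash
python3 - <<'E'
from h import *
togo([.55,.085,.25],down(np.radians(77)))
E
```

```text
shift cm [-54.63  -1.86 -46.88] turn u [ 0.000e+00 -1.841e+01 -1.000e-02]
```

```bash
python3 -m jog '[0,-5,-2,-4,0,-1.3,0, 0,-10,-2,-8,0,-2.6,0, 0,-15,-2,-12,0,-3.9,0, 0,-20,-2,-16,0,-5.2,0, 0,-25,-2,-20,0,-6.5,0, 0,-30,-2,-24.5,0,-7.8,0, 0,-34,-2,-29,0,-9.1,0, 0,-38,-2,-33,0,-10.4,0, 0,-42,-2,-36,0,-11.7,0, 0,-46,-2,-39,0,-13,0, 0,-50,-2,-42,0,-14.3,0, 0,-53,-2,-45,0,-15.6,0]' 40; python3 - <<'E'
from h import *
togo([.55,.085,.25],down(np.radians(77)))
print(get_state()["qpos"])
E
```

```text
clock: 1.7
position: [0.542, 0.0632, 0.251]
ee_rot: [-0.674, 0.674, -0.213, 0.213]
contact_force: [0.2, -0.5, -0.4]
width: 0.0853
shift cm [-0.6   0.1   2.24] turn u [ 0.   -2.76  0.  ]
[-1.13308889e-02  2.21018481e-01  1.53193745e+00 -1.53276570e-04
  1.38851732e+00 -9.70240712e-01]
```

```bash
python3 -m jog '[0,-0.3,0,1.1,0,-1.3,0, 0,-0.6,0,2.2,0,-2.6,0, 0,-0.6,0.1,2.2,0,-2.75,0, 0,-0.6,0.1,2.2,0,-2.75,0]'; python3 - <<'E'
from h import *
print(get_state()["qpos"])
shot("wrist","w1.png"); print(pose()[0])
E
```

```text
clock: 2.2
position: [0.5486, 0.0825, 0.25]
ee_rot: [-0.702, 0.702, -0.084, 0.083]
contact_force: [-0.9, -1.2, 0.1]
width: 0.0857
[ 2.41606698e-02  2.35801690e-01  1.51438473e+00 -5.27492954e-04
  1.39217601e+00 -1.30960003e+00]
[0.54862623 0.0823619  0.25016509]
```

View pics/w1.png

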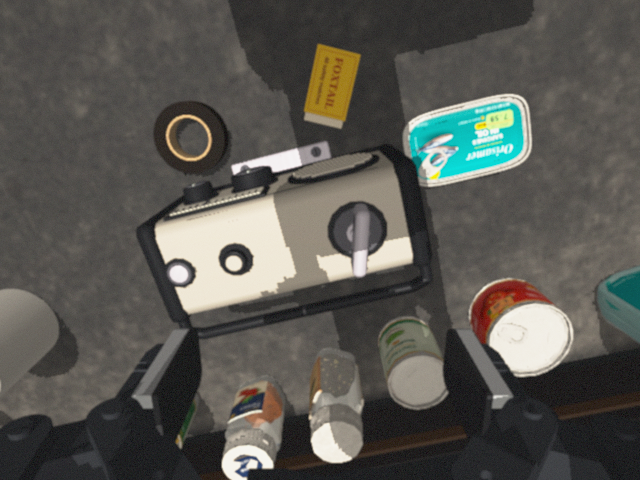

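```bash
python3 - <<'E'
from h import *
a=cv2.imread("pics/w1.png"); cv2.imwrite("pics/w1z.png",cv2.resize(a[185:305,150:420],None,fx=2.9,fy=2.9,interpolation=cv2.INTER_CUBIC))
E
```

```text
(no output)
```

View pics/w1z.png

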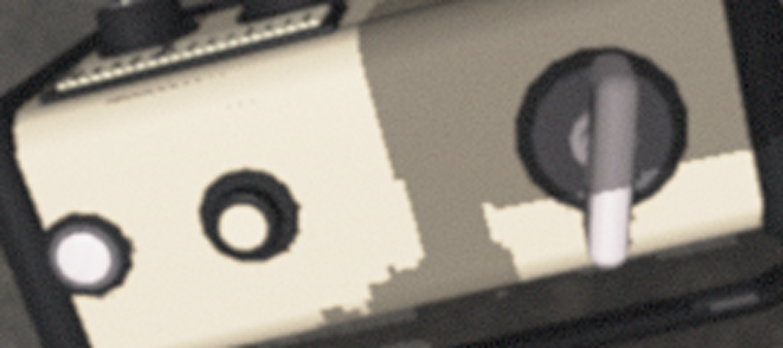

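```bash
cat > m.py <<'E'
from h import *
E
python3 - <<'E'
from h import *
im,ps=shot("wrist","w1b.png")
f=lambda u,v:(150+(u+.5)/2.9-.5,185+(v+.5)/2.9-.5)
k1=ray(im,f(617,76),.143,ps);k2=ray(im,f(606,264),.143,ps)
kd=ray(im,f(601,129),.111,ps)
b=ray(im,f(242,227),.117,ps);rg=ray(im,f(249,216),.110,ps);a=ray(im,f(82,257),.113,ps)
print("k",k1,k2,np.linalg.norm(k1-k2),(k1+k2)/2,kd,"b",b,rg,"a",a)
for P in [(k1+k2)/2,kd]:
    d=(P-a)[:2];print(np.linalg.norm(d),np.degrees(np.arctan2(d[1],d[0]))-90)
print("wing",np.degrees(np.arctan2(*(k2-k1)[1::-1])))
E
```

```text
k [0.53670183 0.11112276 0.143     ] [0.57759477 0.1000883  0.143     ] 0.042355544065484696 [0.5571483  0.10560553 0.143     ] [0.55732187 0.10583359 0.111     ] b [0.55917545 0.01730464 0.117     ] [0.55913702 0.01766686 0.11      ] a [ 0.55882868 -0.02430931  0.113     ]
0.1299257128646782 0.7410494640623426
0.130151631150498 0.6633466922337732
wing -15.100915167223185
```

```bash
python3 - <<'E'
from h import *
togo([.5573,.1056,.117],down(np.radians(75)))
E
```

```text
shift cm [ 0.29 13.32  2.47] turn u [ 0.    0.18 -0.  ]
```

```bash
python3 -m jog '[0,0.3,2,2.5,0,0.2,0, 0,0.3,5,2.5,0,0.2,0, 0,0.3,8,2.5,0,0.2,0, 0,0.3,10,2.5,0,0.2,0, 0,0.3,10,2.5,0,0.2,0]' 40; python3 - <<'E'
from h import *
togo([.5573,.1056,.117],down(np.radians(75)))
shot("wrist","w2.png")
E
```

```text
clock: 2.92
position: [0.5563, 0.1059, 0.1488]
ee_rot: [-0.701, 0.701, -0.094, 0.092]
contact_force: [-0.2, 0.3, 1.1]
width: 0.0856
shift cm [0.11 3.18 0.  ] turn u [ 0.01 -0.02 -0.03]
```

View pics/w2.png

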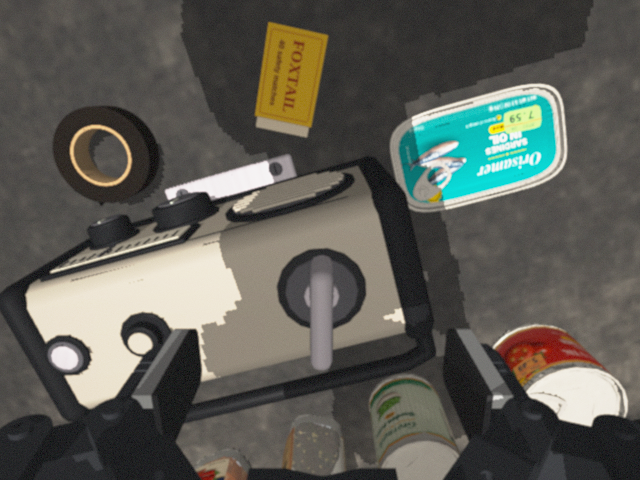

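```bash
python3 - <<'E'
from h import *
im,ps=shot("wrist","w2b.png")
k1=ray(im,(320,258),.143,ps);k2=ray(im,(320.5,367),.143,ps);print(k1,k2,(k1+k2)/2,ray(im,(321,287),.111,ps))
print("wing",np.degrees(np.arctan2(*(k2-k1)[1::-1])))
E
python3 -m jog '[0,0.1,1.6,0,0,0,0, 0,0.1,3.2,0,0,0,0, 0,0.1,3.2,0,0,0,0, 160,0.1,3.2,0,0,0,0, 255,0.1,3.2,0,0,0,0, 255,0.1,3.2,0,0,0,0, 255,0.1,3.2,0,0,0,0,255,0.1,3.2,0,0,0,0,255,0.1,3.2,0,0,0,0]' 40
python3 - <<'E'
from h import *
s=get_state();print(s["moment"],s["qpos"])
togo([.5573,.1056,.117],down(np.radians(75)))
shot("wrist","w3.png")
E
```

```text
[0.53219321 0.11291878 0.143     ] [0.57852297 0.1005172  0.143     ] [0.55535809 0.10671799 0.143     ] [0.55797405 0.10623413 0.111     ]
wing -14.985639008652319
clock: 4.15
position: [0.5584, 0.1051, 0.1186]
ee_rot: [-0.7, 0.702, -0.092, 0.092]
contact_force: [-1.7, -6.5, 3.1]
width: 0.008
[-0.79927754  0.26471533 -0.01873729] [ 0.06489739  0.35092757  1.69125357 -0.00240381  1.09982117 -1.2425008 ]
shift cm [-0.12  0.16  0.02] turn u [ 0.02 -0.    0.  ]
```

View pics/w3.png

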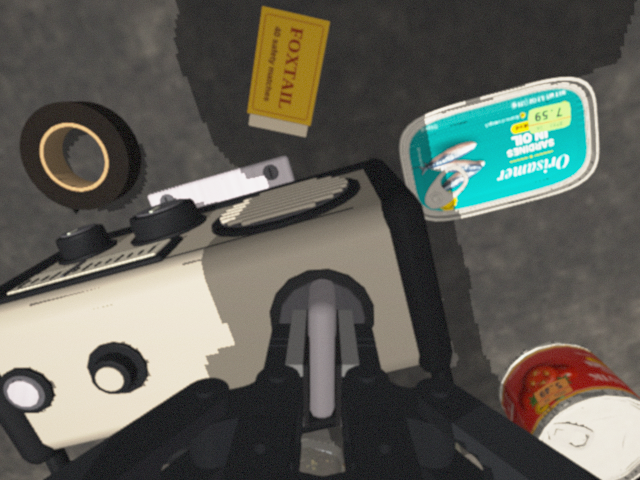

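```bash
python3 -m jog '[255,0,0,0,0,0.6,0, 255,0,0,0,0,1.2,0, 255,0,0,0,0,1.8,0, 255,0,0,0,0,2.4,0, 255,0,0,0,0,3,0, 255,0,0,0,0,3.6,0, 255,0,0,0,0,3.6,0]' 50
python3 - <<'E'
from h import *
s=get_state();print(s["moment"],s["contact_force"],s["qpos"],pose()[0])
z=pose()[1][:,2];print(np.degrees(np.arctan2(z[1],z[0])))
E
```

```text
clock: 5.08
position: [0.5581, 0.1046, 0.1186]
ee_rot: [-0.655, 0.657, -0.264, 0.264]
contact_force: [-2.0, -7.1, 3.3]
width: 0.0077
[-1.05021054  0.32492173 -0.08433276] [-2.03385283 -7.12097607  3.29597769] [ 0.06464301  0.35077223  1.69146099 -0.00339532  1.1004301  -0.73936145] [0.55813413 0.10456956 0.11859691]
46.154199639648446
```

```bash
python3 -m jog '[255,0.05,0,-0.05,0,0.6,0, 255,0.05,0,-0.05,0,1.3,0, 255,0.05,0,-0.05,0,2,0, 255,0.05,0,-0.05,0,2.7,0, 255,0.05,0,-0.05,0,3.4,0, 255,0.05,0,-0.05,0,4.1,0, 255,0.05,0,-0.05,0,4.8,0, 255,0.05,0,-0.05,0,5.5,0, 255,0.05,0,-0.05,0,6.2,0, 255,0.05,0,-0.05,0,6.9,0, 255,0.05,0,-0.05,0,7.5,0, 255,0.05,0,-0.05,0,7.5,0]' 50
python3 - <<'E'
from h import *
s=get_state();print(s["moment"],s["contact_force"],s["qpos"],pose()[0])
z=pose()[1][:,2];print(np.degrees(np.arctan2(z[1],z[0])))
shot("wrist","w4.png")
E
```

```text
clock: 6.58
position: [0.5571, 0.1042, 0.1186]
ee_rot: [-0.435, 0.437, -0.557, 0.557]
contact_force: [-4.2, -4.5, 5.3]
width: 0.0078
[-0.89402835  0.67386208 -0.13265087] [-4.18483783 -4.54055664  5.27910482] [ 0.06370919  0.35025393  1.69232013 -0.00257781  1.10218251  0.3065377 ] [0.55706359 0.10423922 0.11859138]
-13.84634239761089
```

View pics/w4.png

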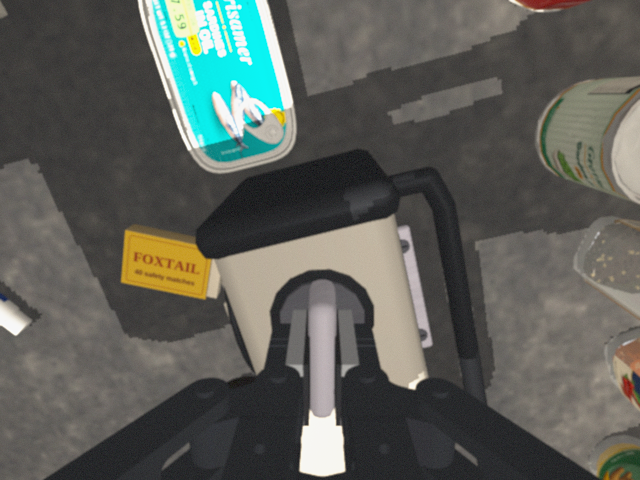

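```bash
python3 -m jog '[255,0.04,0,-0.04,0,0.6,0, 255,0.04,0,-0.04,0,1.3,0, 255,0.04,0,-0.04,0,2,0, 255,0.04,0,-0.04,0,2.7,0, 255,0.04,0,-0.04,0,3.4,0, 255,0.04,0,-0.04,0,4.1,0, 255,0.04,0,-0.04,0,4.8,0, 255,0.04,0,-0.04,0,5.5,0, 255,0.04,0,-0.04,0,6.2,0, 255,0.04,0,-0.04,0,6.9,0, 255,0.04,0,-0.04,0,7.5,0, 255,0.04,0,-0.04,0,7.5,0]' 50
python3 - <<'E'
from h import *
s=get_state();print(s["moment"],s["contact_force"],s["qpos"],s["effort"][5],pose()[0])
z=pose()[1][:,2];print(np.degrees(np.arctan2(z[1],z[0])))
E
```

```text
clock: 8.12
position: [0.5562, 0.105, 0.1185]
ee_rot: [-0.098, 0.101, -0.7, 0.7]
contact_force: [-4.8, -3.3, 4.3]
width: 0.0082
[-0.46216198  0.72050316 -0.08409853] [-4.81050615 -3.32136863  4.34723017] [ 6.38350293e-02  3.49516810e-01  1.69363959e+00 -3.48311731e-04
  1.10213908e+00  1.35331520e+00] 0.040955288568511605 [0.55623    0.1049834  0.11854781]
-73.87277685259258
```

```bash
python3 -m jog '[255,0,0,0,0,0.6,0, 255,0,0,0,0,1.2,0, 255,0,0,0,0,1.8,0, 255,0,0,0,0,2.4,0, 255,0,0,0,0,3,0, 255,0,0,0,0,3.6,0, 255,0,0,0,0,4.2,0, 255,0,0,0,0,4.2,0]' 50
cat > st.py <<'E'
from h import *
s=get_state();print("M",s["moment"].round(3),"F",s["contact_force"].round(1),"q6",round(s["qpos"][5],4),s["effort"][5].round(3),pose()[0].round(4))
z=pose()[1][:,2];print("yaw",np.degrees(np.arctan2(z[1],z[0])))
E
python3 st.py
```

```text
clock: 9.12
position: [0.5562, 0.1056, 0.1186]
ee_rot: [-0.109, 0.106, 0.699, -0.699]
contact_force: [-5.3, -1.5, 6.7]
width: 0.0079
M [-0.187  0.739 -0.013] F [-5.3 -1.5  6.7] q6 1.9397 0.046 [0.5562 0.1056 0.1186]
yaw -107.48183036547253
```

```bash
python3 -m jog '[255,0,0,0,0,0.25,0, 255,0,0,0,0,0.5,0, 255,0,0,0,0,0.75,0,255,0,0,0,0,0.75,0]' 50; python3 st.py
python3 -m jog '[255,0,0,0,0,0.2,0, 255,0,0,0,0,0.4,0, 255,0,0,0,0,0.4,0]' 50; python3 st.py
```

```text
clock: 9.62
position: [0.5563, 0.1057, 0.1186]
ee_rot: [-0.145, 0.142, 0.692, -0.692]
contact_force: [-4.9, -0.8, 5.8]
width: 0.0079
M [-0.2    0.737  0.003] F [-4.9 -0.8  5.8] q6 2.044 0.027 [0.5563 0.1057 0.1186]
yaw -113.45898353585807
clock: 10.0
position: [0.5563, 0.1058, 0.1186]
ee_rot: [0.164, -0.161, -0.688, 0.688]
contact_force: [-4.6, -0.2, 4.4]
width: 0.0078
M [-0.126  0.69   0.41 ] F [-4.6 -0.2  4.4] q6 2.0989 0.387 [0.5563 0.1058 0.1186]
yaw -116.58645944050447
```

```bash
python3 -m jog '[255,0,0,0,0,0.15,0, 255,0,0,0,0,0.3,0, 255,0,0,0,0,0.3,0]' 50; python3 st.py; python3 - <<'E'
from h import *
shot("wrist","w5.png")
E
```

```text
clock: 10.38
position: [0.5563, 0.1058, 0.1186]
ee_rot: [0.177, -0.175, -0.685, 0.685]
contact_force: [-4.6, -0.0, 5.7]
width: 0.0082
M [-0.036  0.713  0.984] F [-4.6 -0.   5.7] q6 2.1391 0.979 [0.5563 0.1058 0.1186]
yaw -118.86810725002026
```

View pics/w5.png

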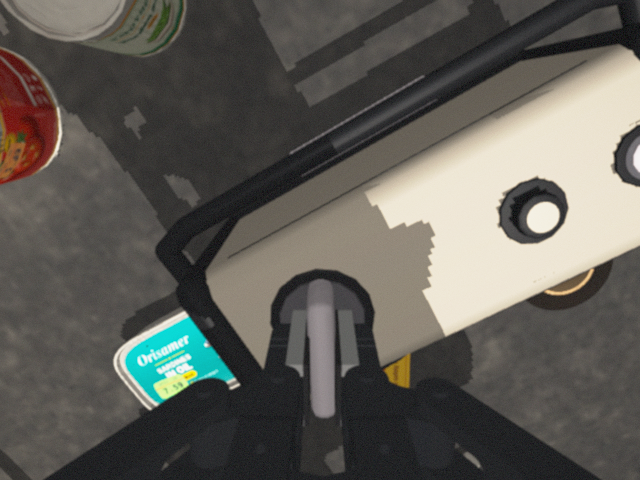

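```bash
python3 -m jog '[255,0,0,0,0,-0.3,0, 255,0,0,0,0,-0.3,0, 120,0,0,0,0,-0.3,0, 120,0,0,0,0,-0.3,0, 120,0,0,0,0,-0.3,0, 120,0,-3,0,0,-0.3,0, 120,0,-6,0,0,-0.3,0, 120,0,-6,0,0,-0.3,0]' 50; python3 st.py; python3 - <<'E'
from h import *
shot("wrist","w6.png")
togo([.559,.0176,.18],down(0))
E
```

```text
clock: 11.42
position: [0.5602, 0.1055, 0.1806]
ee_rot: [-0.161, 0.165, 0.689, -0.687]
contact_force: [-0.6, -0.5, -0.4]
width: 0.0453
M [-0.011  0.022 -0.019] F [-0.6 -0.5 -0.4] q6 2.0998 0.0 [0.5602 0.1055 0.1806]
yaw -116.65195589313959
shift cm [-3.95 -0.1   7.83] turn u [-1.000e-02 -1.458e+01 -2.000e-02]
```

View pics/w6.png

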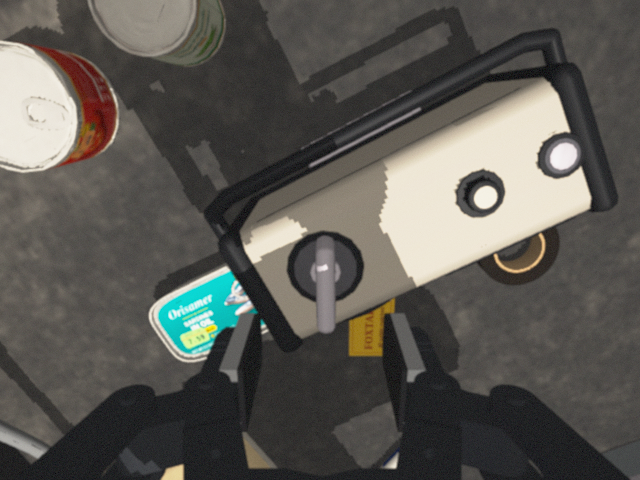

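```bash
python3 - <<'E'
from h import *
im,ps=shot("wrist","w6b.png")
print(ray(im,(484,196),.117,ps),ray(im,(565,155),.113,ps))
E
python3 -m jog '[200,-0.3,0,0.6,0,-1.3,0, 255,-0.6,0,1.2,0,-2.6,0, 255,-1,0,2,0,-3.9,0, 255,-1.4,0,2.8,0,-5.2,0, 255,-1.8,0,3.6,0,-6.5,0, 255,-2.2,0,4.4,0,-7.8,0, 255,-2.6,0,5.2,0,-9.1,0, 255,-3,0,6,0,-10.4,0, 255,-3.4,0,6.8,0,-11.7,0, 255,-3.8,0,7.4,0,-13,0, 255,-3.95,0,7.8,0,-14.2,0, 255,-3.95,0,7.8,0,-14.6,0]' 40
python3 st.py;  python3 - <<'E'
from h import *
im,ps=shot("wrist","w7.png")
E
```

```text
[0.55831786 0.0183552  0.117     ] [ 0.55840676 -0.02428258  0.113     ]
clock: 13.02
position: [0.5575, 0.0175, 0.1765]
ee_rot: [-0.5, 0.502, -0.5, 0.498]
contact_force: [0.1, -0.3, -0.7]
width: 0.0
M [0.054 0.031 0.006] F [ 0.1 -0.3 -0.7] q6 -0.0978 0.194 [0.5575 0.0175 0.1765]
yaw 0.25991542129400125
```

View pics/w7.png

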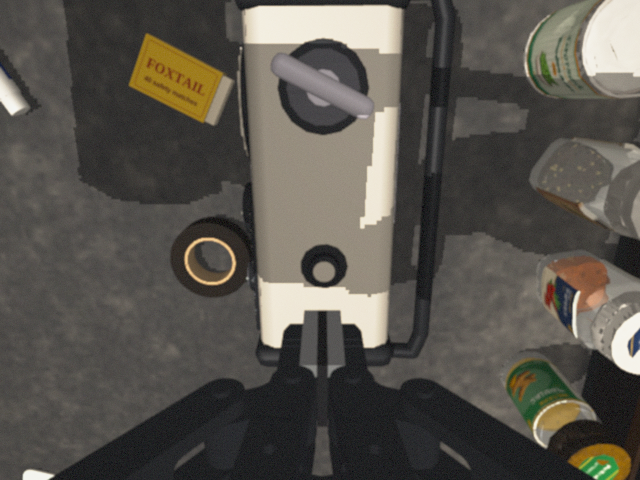

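```bash
python3 - <<'E'
from h import *
im,ps=shot("wrist","w7b.png")
b=ray(im,(324,271),.117,ps);print(b, ray(im,(324,265),.110,ps))
togo([.5588,.0176,.122],down(0))
E
```

```text
[0.55906427 0.01799234 0.117     ] [0.55907153 0.01849262 0.11      ]
shift cm [0.02 5.47 0.14] turn u [ 0.02  0.02 -0.  ]
```

```bash
python3 -m jog '[255,0,3,0.15,0,0,0, 255,0,5.4,0.15,0,0,0, 255,0,5.4,0.15,0,0,0]' ; python3 st.py; python3 -m jog '[255,0,0.2,0,0,0,0, 255,0,0.4,0,0,0,0, 255,0,0.6,0,0,0,0,255,0,0.6,0,0,0,0]' ; python3 st.py
```

```text
clock: 13.5
position: [0.5578, 0.018, 0.1217]
ee_rot: [-0.499, 0.502, -0.501, 0.498]
contact_force: [-0.2, 0.1, 0.7]
width: -0.0003
M [ 0.005 -0.039 -0.043] F [-0.2  0.1  0.7] q6 -0.0942 0.005 [0.5578 0.018  0.1217]
yaw 0.11024713415814807
clock: 14.0
position: [0.56, 0.0178, 0.1185]
ee_rot: [0.501, -0.501, 0.499, -0.499]
contact_force: [-0.0, -0.2, 0.3]
width: 0.0001
M [ 0.006 -0.031  0.004] F [-0.  -0.2  0.3] q6 -0.095 0.001 [0.56   0.0178 0.1185]
yaw 0.15214203407423357
```

```bash
python3 -m jog '[255,0,0.15,0,0,0,0, 255,0,0.3,0,0,0,0,255,0,0.3,0,0,0,0]' ; python3 st.py; python3 -m jog '[255,0,0.1,0,0,0,0, 255,0,0.2,0,0,0,0,255,0,0.2,0,0,0,0]' ; python3 st.py
```

```text
clock: 14.38
position: [0.5602, 0.0178, 0.1156]
ee_rot: [0.501, -0.501, 0.499, -0.5]
contact_force: [-0.6, -0.6, 3.5]
width: -0.0
M [0.02  0.055 0.002] F [-0.6 -0.6  3.5] q6 -0.0951 -0.0 [0.5602 0.0178 0.1156]
yaw 0.15596978814369117
clock: 14.75
position: [0.5602, 0.0178, 0.1134]
ee_rot: [0.501, -0.501, 0.499, -0.499]
contact_force: [-0.8, -0.2, 4.8]
width: -0.0002
M [-0.011  0.049 -0.033] F [-0.8 -0.2  4.8] q6 -0.0951 -0.0 [0.5602 0.0178 0.1134]
yaw 0.15796075715505759
```

```bash
python3 -m jog '[255,0,0.06,0,0,0,0, 255,0,0.1,0,0,0,0,255,0,0.1,0,0,0,0]' ; python3 st.py; python3 -m jog '[255,0,-2,0,0,0,0, 255,0,-5,0,0,0,0,255,0,-5,0,0,0,0]';python3 - <<'E'
from h import *
im,ps=shot("wrist","w8.png"); im=get_image("side"); cv2.imwrite("pics/s8.png",cv2.resize(im["color"][170:290,230:390],None,fx=5,fy=5))
E
```

```text
clock: 15.12
position: [0.5602, 0.0178, 0.1126]
ee_rot: [0.501, -0.501, 0.499, -0.499]
contact_force: [-0.8, -0.6, 6.4]
width: -0.0
M [ 0.03   0.077 -0.034] F [-0.8 -0.6  6.4] q6 -0.0951 -0.0 [0.5602 0.0178 0.1126]
yaw 0.15680674418572255
clock: 15.5
position: [0.5612, 0.0177, 0.1636]
ee_rot: [0.501, -0.5, 0.498, -0.5]
contact_force: [0.8, 0.0, -1.3]
width: -0.0003
```

View pics/w8.png

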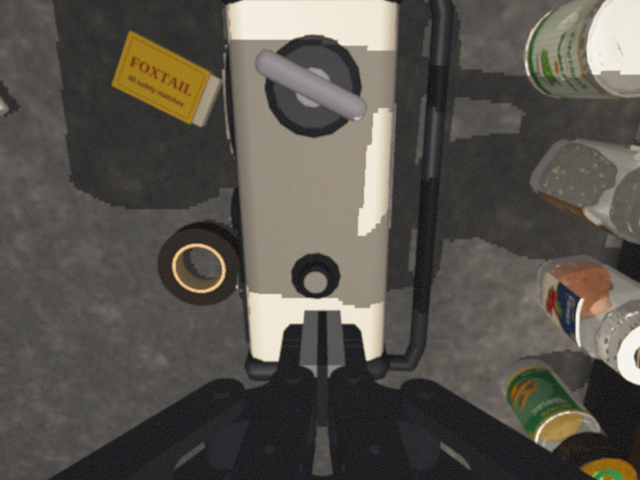

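View pics/s8.png

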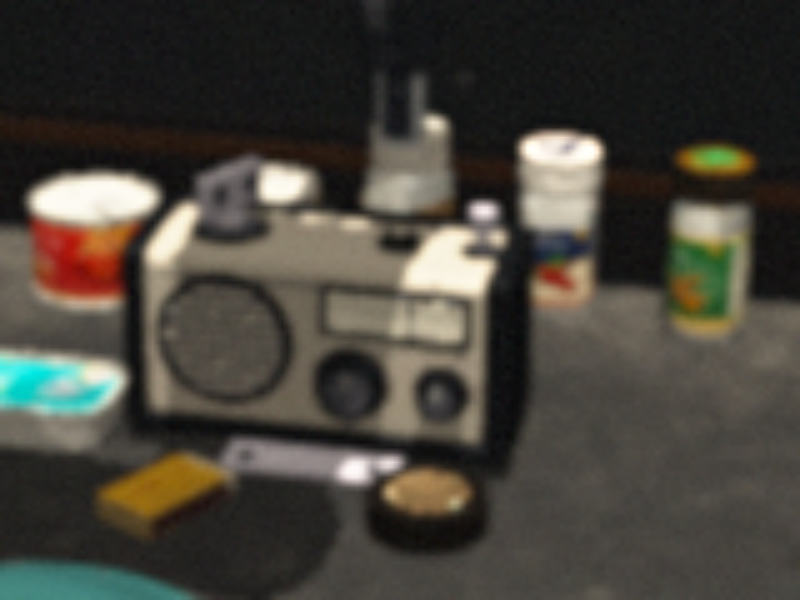

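```bash
python3 -m jog '[120,1.5,0,0,0,0,0, 120,3,0,0,0,0,0, 120,3,0,0,0,0,0, 120,3,0,0,0,0,0]';python3 - <<'E'
from h import *
im,ps=shot("wrist","w9.png"); print(ps[0]); im,ps=shot("wrist","w9b.png"); print(ps[0])
print(proj(im,np.array([.559,-.0244,.135]),ps))
E
```

```text
clock: 16.1
position: [0.56, -0.0125, 0.1621]
ee_rot: [0.5, -0.5, 0.5, -0.499]
contact_force: [0.1, -0.5, 0.3]
width: 0.0453
[ 0.5599795  -0.01248635  0.1620544 ]
[ 0.55999478 -0.0122308   0.16215547]
[318.12552457 324.42673599]
```

View pics/w9b.png

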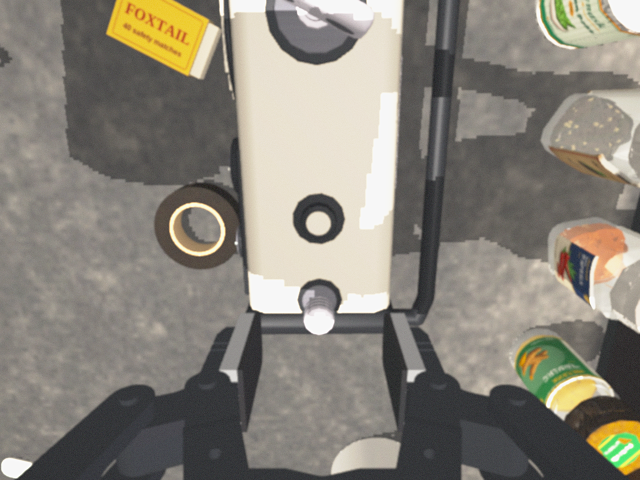

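```bash
python3 - <<'E'
from h import *
im,ps=shot("wrist","w9c.png"); c=ray(im,(319,322),.135,ps);print(c,ps[0])
togo([c[0],c[1]-.0005,.114],down(0),ps)
E
```

```text
[ 0.55943703 -0.02305329  0.135     ] [ 0.56003218 -0.01207644  0.16221926]
shift cm [ 1.15  4.82 -0.06] turn u [ 0.    0.02 -0.  ]
```

```bash
python3 -m jog '[120,1.2,0.5,-0.05,0,0,0, 120,1.2,2.5,-0.05,0,0,0, 120,1.2,4,-0.05,0,0,0, 120,1.2,4.8,-0.05,0,0,0, 120,1.2,4.8,-0.05,0,0,0]'; python3 st.py; python3 -m jog '[160,0,0,0,0,0,0, 200,0,0,0,0,0,0, 255,0,0,0,0,0,0, 255,0,0,0,0,0,0, 255,0,0,0,0,0,0, 255,0,0,0,0,0,0]' 50; python3 st.py;python3 - <<'E'
from h import *
im,ps=shot("wrist","w10.png")
E
```

```text
clock: 16.88
position: [0.5592, -0.0242, 0.1136]
ee_rot: [-0.5, 0.501, -0.5, 0.499]
contact_force: [-0.6, 0.3, -0.2]
width: 0.0455
M [-0.027 -0.005 -0.023] F [-0.6  0.3 -0.2] q6 -0.1702 -0.001 [ 0.5592 -0.0242  0.1136]
yaw 0.160790457304662
clock: 17.62
position: [0.5587, -0.0242, 0.114]
ee_rot: [-0.5, 0.501, -0.5, 0.499]
contact_force: [-2.9, -0.2, -0.5]
width: 0.0118
M [-0.113  0.701 -0.035] F [-2.9 -0.2 -0.5] q6 -0.1701 0.005 [ 0.5587 -0.0242  0.114 ]
yaw 0.16133455028494587
```

View pics/w10.png

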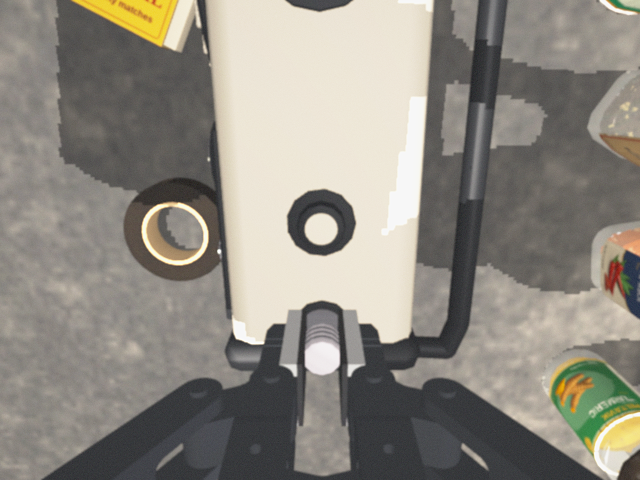

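```bash
python3 -m jog '[255,0,-0.5,0,0,0,0, 255,0,-1,0,0,0,0, 255,0,-1.5,0,0,0,0, 255,0,-2,0,0,0,0, 255,0,-2.5,0,0,0,0, 255,0,-3,0,0,0,0, 255,0,-3.5,0,0,0,0, 255,0,-4,0,0,0,0, 255,0,-4.5,0,0,0,0, 255,0,-5,0,0,0,0, 255,0,-5,0,0,0,0]' 60; python3 st.py;python3 - <<'E'
from h import *
im,ps=shot("wrist","w11.png")
im=get_image("side"); cv2.imwrite("pics/s11.png",cv2.resize(im["color"][130:290,230:390],None,fx=3.7,fy=3.7))
E
```

```text
clock: 19.05
position: [0.5589, -0.0242, 0.1646]
ee_rot: [-0.5, 0.501, -0.5, 0.499]
contact_force: [-4.8, -0.6, -1.8]
width: 0.0112
M [-0.099  0.851  0.028] F [-4.8 -0.6 -1.8] q6 -0.17 0.004 [ 0.5589 -0.0242  0.1646]
yaw 0.15845477370249536
```

View pics/s11.png

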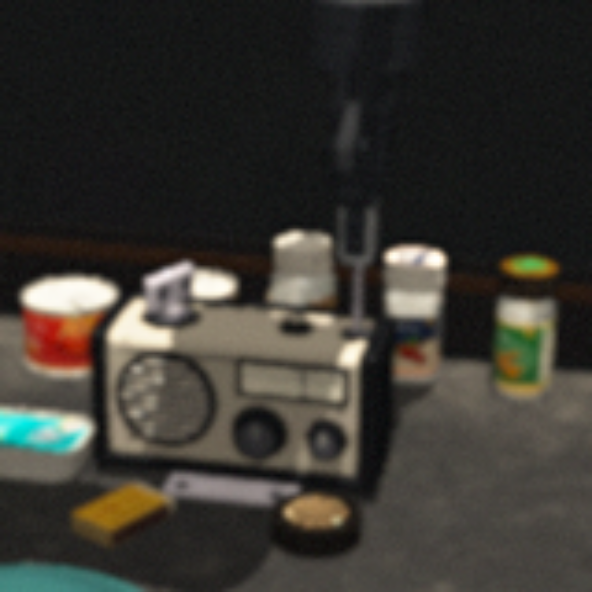

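View pics/w11.png

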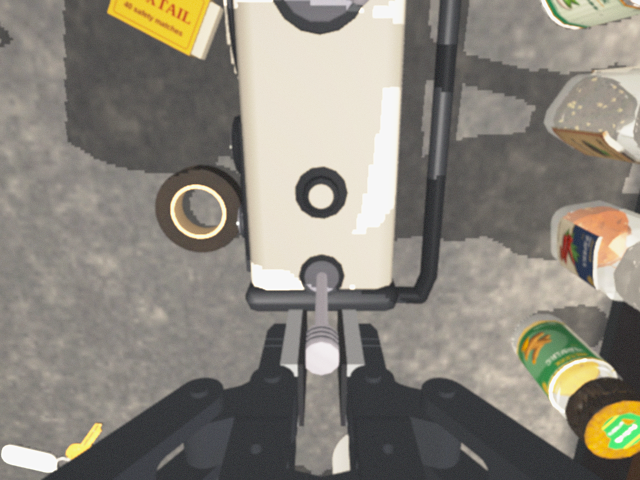

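```bash
python3 -m jog '[255,0,-0.4,-0.05,0,0,0, 255,0,-0.7,-0.05,0,0,0, 255,0,-1,-0.05,0,0,0, 255,0,-1.4,-0.05,0,0,0, 255,0,-1.8,-0.05,0,0,0, 255,0,-2.2,-0.05,0,0,0, 255,0,-2.2,-0.05,0,0,0]' 90; python3 st.py;python3 -m jog '[255,0,-0.5,0,0,0,0, 255,0,-1,0,0,0,0, 255,0,-1.5,0,0,0,0, 255,0,-2,0,0,0,0, 255,0,-2.5,0,0,0,0, 255,0,-3,0,0,0,0, 255,0,-3.5,0,0,0,0, 255,0,-4,0,0,0,0, 255,0,-4.5,0,0,0,0, 255,0,-5,0,0,0,0, 255,0,-5.5,0,0,0,0, 255,0,-5.5,0,0,0,0]'; python3 st.py;python3 - <<'E'
from h import *
im,ps=shot("wrist","w12.png")
im=get_image("side"); cv2.imwrite("pics/s12.png",cv2.resize(im["color"][130:290,230:390],None,fx=3.7,fy=3.7))
E
```

```text
clock: 20.02
position: [0.559, -0.0242, 0.1867]
ee_rot: [-0.501, 0.501, -0.499, 0.499]
contact_force: [-5.9, -0.6, -2.6]
width: 0.0103
M [-0.094  0.898 -0.037] F [-5.9 -0.6 -2.6] q6 -0.1702 0.005 [ 0.559  -0.0242  0.1867]
yaw 0.15695267204512287
clock: 21.52
position: [0.559, -0.0242, 0.2423]
ee_rot: [0.501, -0.501, 0.499, -0.5]
contact_force: [-6.0, -1.3, -2.2]
width: 0.0101
M [-0.054  1.036  0.031] F [-6.  -1.3 -2.2] q6 -0.1702 0.004 [ 0.559  -0.0242  0.2423]
yaw 0.15582558421095075
```

View pics/s12.png

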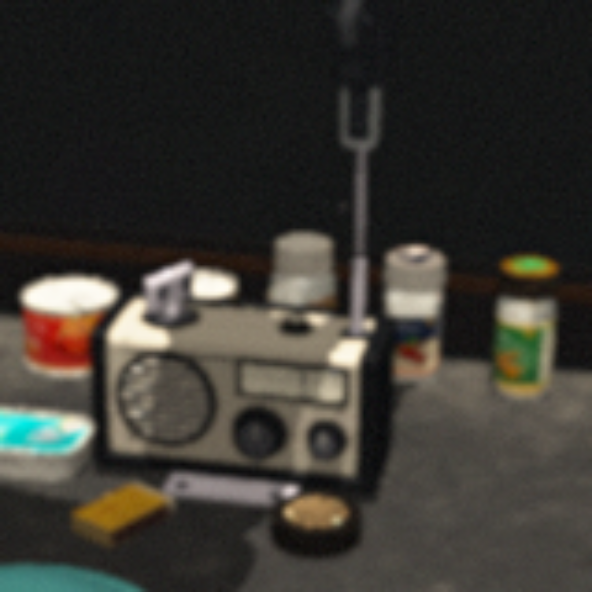

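View pics/w12.png

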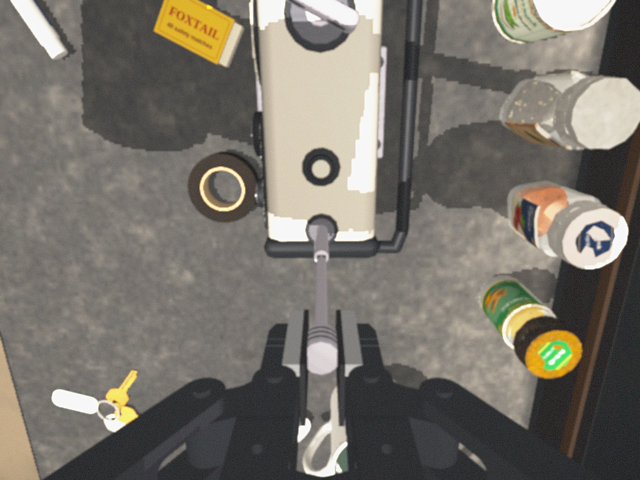

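```bash
python3 -m jog '[255,0,-0.3,0,0,0,0, 255,0,-0.6,0,0,0,0, 255,0,-0.7,0,0,0,0, 255,0,-0.7,0,0,0,0]'; python3 st.py; python3 -m jog '[255,0,-0.2,0,0,0,0, 255,0,-0.4,0,0,0,0, 255,0,-0.4,0,0,0,0]'; python3 st.py
```

```text
clock: 22.12
position: [0.559, -0.0242, 0.2488]
ee_rot: [-0.501, 0.501, -0.499, 0.499]
contact_force: [-5.6, 0.4, -4.0]
width: 0.0103
M [-0.087  0.948 -0.001] F [-5.6  0.4 -4. ] q6 -0.1702 0.005 [ 0.559  -0.0242  0.2488]
yaw 0.1559595360564601
clock: 22.5
position: [0.559, -0.0242, 0.2528]
ee_rot: [-0.501, 0.501, -0.499, 0.499]
contact_force: [-6.1, -0.7, -4.9]
width: 0.0104
M [-0.061  0.899  0.014] F [-6.1 -0.7 -4.9] q6 -0.1702 0.004 [ 0.559  -0.0242  0.2528]
yaw 0.15556029592047396
```

```bash
python3 -m jog '[255,0,-0.15,0,0,0,0, 255,0,-0.2,0,0,0,0, 255,0,-0.2,0,0,0,0]'; python3 st.py; python3 - <<'E'
from h import *
im,ps=shot("wrist","w13.png")
im=get_image("side"); cv2.imwrite("pics/s13.png",cv2.resize(im["color"][130:290,230:390],None,fx=3.7,fy=3.7))
E
```

```text
clock: 22.88
position: [0.559, -0.0242, 0.2546]
ee_rot: [-0.501, 0.501, -0.499, 0.499]
contact_force: [-5.1, -0.9, -5.1]
width: 0.0101
M [-0.062  0.901 -0.034] F [-5.1 -0.9 -5.1] q6 -0.1702 0.005 [ 0.559  -0.0242  0.2546]
yaw 0.1580371446250144
```

View pics/w13.png

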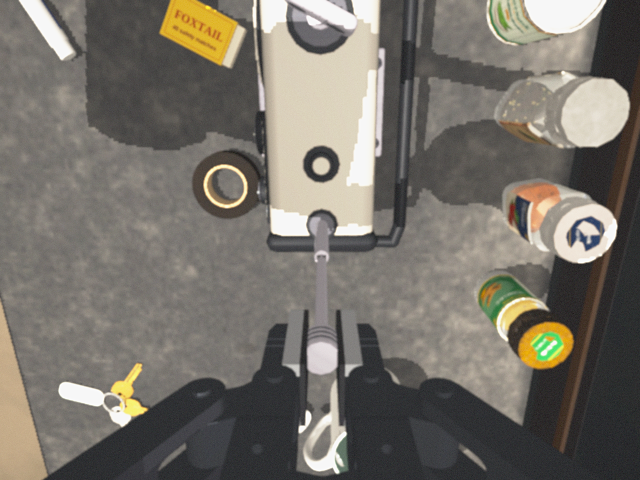

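View pics/s13.png

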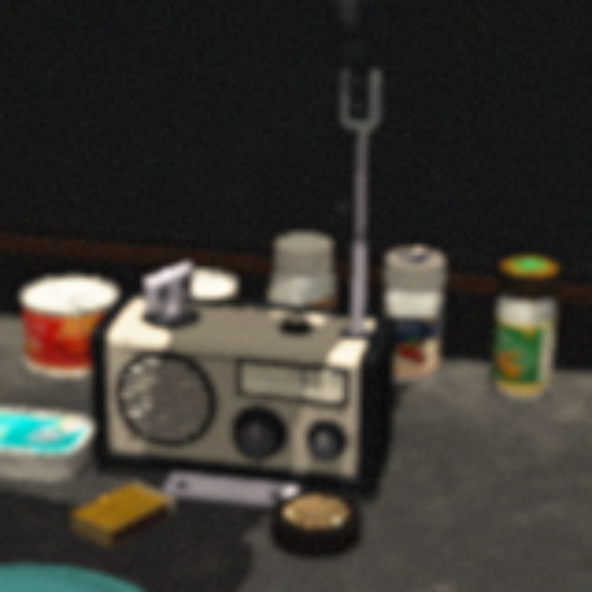

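```bash
python3 - <<'E'
from h import *
im=get_image("side")
for z in [.109,.15,.17,.18,.189,.2,.25,.259,.273]:
    u=proj(im,np.array([.559,-.0244,z])); print(z,(u-[230,130])*3.7)
im,ps=shot("wrist","w13b.png")
for z in [.109,.17,.18,.189,.2]: print(z,proj(im,np.array([.559,-.0244,z]),ps))
g=get_image("side"); cv2.imwrite("pics/s13z.png",cv2.resize(g["color"][150:230,295:355],None,fx=7,fy=7,interpolation=cv2.INTER_CUBIC))
im=cv2.imread("pics/w13.png");cv2.imwrite("pics/w13z.png",cv2.resize(im[200:380,240:400],None,fx=3.3,fy=3.3,interpolation=cv2.INTER_CUBIC))
E
```

```text
0.109 [354.39457316 331.73563082]
0.15 [356.11876026 274.62298585]
0.17 [356.97873662 246.13679384]
0.18 [357.41349681 231.73562812]
0.189 [357.80754039 218.683175  ]
0.2 [358.29273903 202.61126617]
0.25 [360.54927838 127.86477813]
0.259 [360.96458758 114.10791431]
0.273 [361.61631674  92.51978374]
0.109 [320.94537779 224.33717146]
0.17 [320.72360651 254.70669379]
0.18 [320.67679213 261.11748997]
0.189 [320.63129298 267.34817741]
0.2 [320.57077929 275.63496705]
```

View pics/w13z.png

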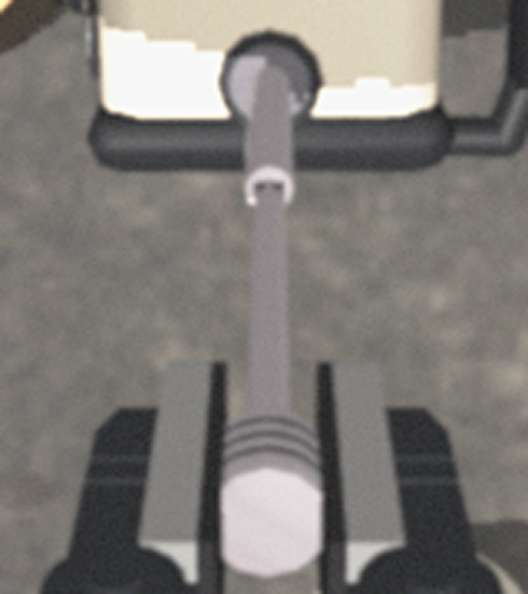

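View pics/s13z.png

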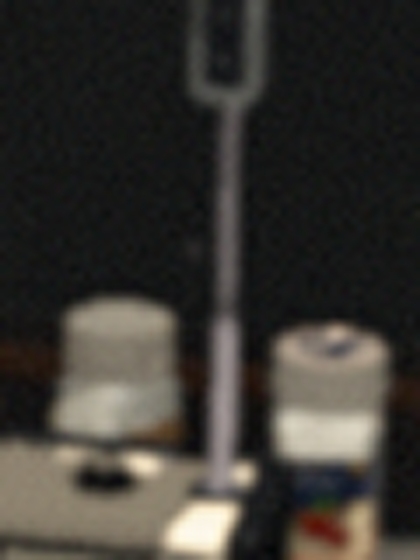

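```bash
python3 -m jog '[255,0,-0.15,0,0,0,0, 255,0,-0.3,0,0,0,0, 255,0,-0.3,0,0,0,0]' 110; python3 st.py; python3 - <<'E'
from h import *
im,ps=shot("wrist","w14.png")
a=cv2.imread("pics/w12.png");b=cv2.imread("pics/w13.png")
f=lambda i:cv2.resize(i[210:380,280:360],None,fx=3.3,fy=3.3,interpolation=cv2.INTER_CUBIC)
cv2.imwrite("pics/w14z.png",np.hstack([f(a),f(b),f(im["color"])]))
E
```

```text
clock: 23.5
position: [0.5588, -0.0241, 0.2557]
ee_rot: [-0.5, 0.501, -0.5, 0.499]
contact_force: [-2.5, -0.5, -17.2]
width: 0.0093
M [-0.119  0.335 -0.004] F [ -2.5  -0.5 -17.2] q6 -0.1702 0.007 [ 0.5588 -0.0241  0.2557]
yaw 0.1534721315825871
```

View pics/w14z.png

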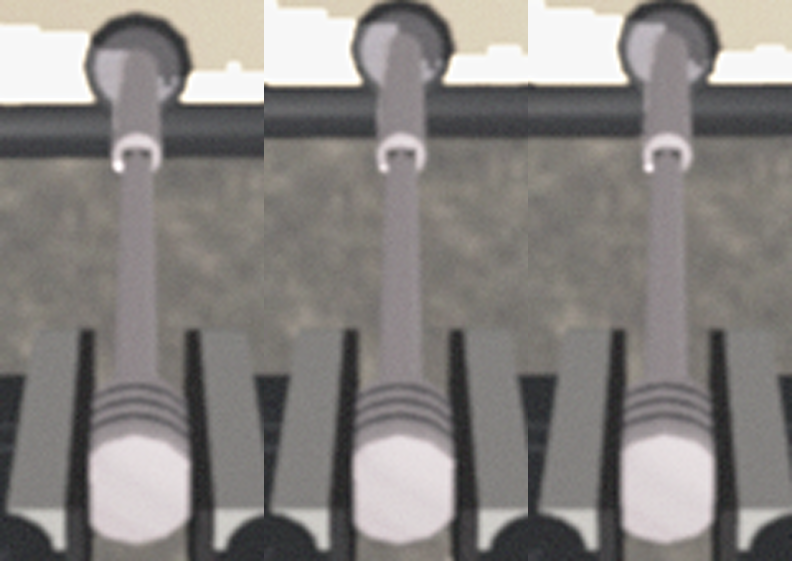

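```bash
python3 -m jog '[255,0,0,0,0,0,0, 255,0,0,0,0,0,0, 255,0,0,0,0,0,0, 255,0,0,0,0,0,0, 255,0,0,0,0,0,0, 255,0,0,0,0,0,0, 255,0,0,0,0,0,0, 255,0,0,0,0,0,0]'; python3 st.py; python3 - <<'E'
from h import *
im=get_image("top"); cv2.imwrite("pics/t15.png",im["color"])
im=get_image("side"); cv2.imwrite("pics/s15.png",cv2.resize(im["color"][130:290,230:390],None,fx=3.7,fy=3.7))
E
```

```text
clock: 24.55
position: [0.5587, -0.0241, 0.2558]
ee_rot: [-0.5, 0.501, -0.5, 0.499]
contact_force: [-0.6, -1.1, -26.4]
width: 0.0092
M [-0.181  0.026  0.054] F [ -0.6  -1.1 -26.4] q6 -0.1702 0.007 [ 0.5587 -0.0241  0.2558]
yaw 0.15142382094961504
```

View pics/t15.png

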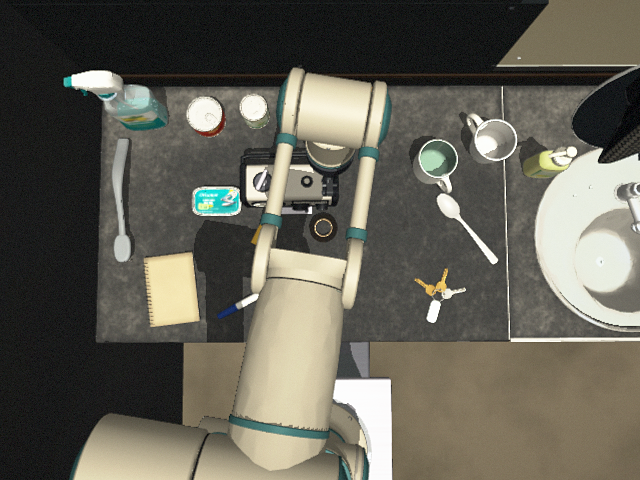

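View pics/s15.png

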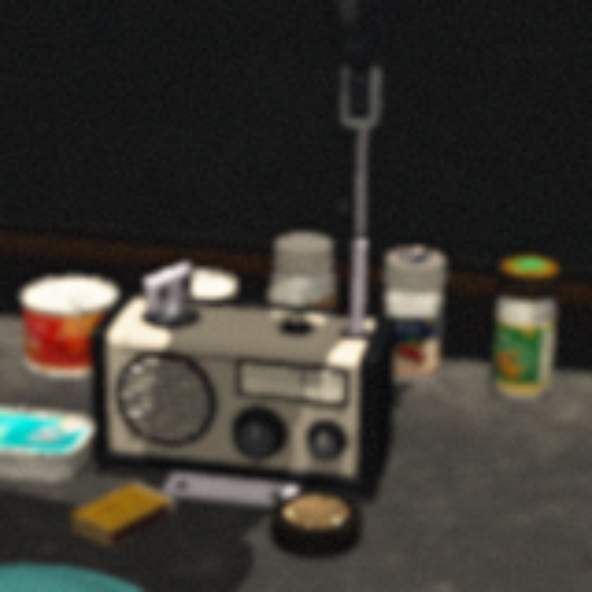

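```bash
python3 -m jog '[255,0,0.12,0,0,0,0, 255,0,0.12,0,0,0,0, 255,0,0.12,0,0,0,0, 255,0,0.12,0,0,0,0]'; python3 st.py; python3 -m jog '[255,0,0,0,0,0,0, 255,0,0,0,0,0,0, 255,0,0,0,0,0,0, 255,0,0,0,0,0,0, 255,0,0,0,0,0,0, 255,0,0,0,0,0,0, 255,0,0,0,0,0,0, 255,0,0,0,0,0,0]'; python3 st.py
```

```text
clock: 25.15
position: [0.5588, -0.0241, 0.2558]
ee_rot: [-0.5, 0.501, -0.5, 0.499]
contact_force: [-2.3, -1.2, -23.6]
width: 0.0092
M [-0.131  0.397 -0.006] F [ -2.3  -1.2 -23.6] q6 -0.1703 0.006 [ 0.5588 -0.0241  0.2558]
yaw 0.1585610082888159
clock: 26.15
position: [0.5588, -0.0241, 0.2558]
ee_rot: [-0.5, 0.501, -0.5, 0.499]
contact_force: [-2.4, -1.3, -25.4]
width: 0.0093
M [-0.064  0.431 -0.006] F [ -2.4  -1.3 -25.4] q6 -0.1702 0.006 [ 0.5588 -0.0241  0.2558]
yaw 0.15615262793391207
```

```bash
python3 -c "
from rig import *
print(sign_off())"
```

```text
the job is handed in; nothing more can be done
None
```

I did the job in the order asked and handed it in at about 26 s of the 70 s allowed. The gripper is still holding the cap, with the aerial at full length.

- **Key:** I wound it clockwise in several partial turns with one grip, about 192° in all. It came up against a firm stop, where the torque rose from about 0.1 to about 1 N m. After I let go, the wing stayed at about the stop angle in the wrist picture.
- **Button:** I pressed it straight down to 6.4 N, which is fully down. The side picture then showed the cap popped up.
- **Aerial:** I gripped the cap and pulled it straight up, past the first stop, until the thick tube met its own stop. The tool had risen about 142 mm. The pull jumped from about 5 to 17 N and the tool stopped rising.
- **Final hold:** Over the last second the tool's height did not change (z = 0.2558 m). The pull was about 25 N and rising slowly, by roughly 2 N per second. Grip force was set to 110 N, and I saw no slip in the last wrist picture, taken before that hold.

**Checks that didn't settle things:**
- From the pictures the tube's top is about 64 mm above the deck, not 80 mm. I took this to mean the tube starts below the deck, but I couldn't measure that. That it is fully out rests on the jump in pull and the distance risen.
- In the last pictures the loose things look where they were. The arm hides most of the matchbox in the top picture, but the side picture shows it in place.

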